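# Unlatch the drive-bay gate and hold it wide open

## Task

Hold the drive bay of the opened computer case open for me. Squeeze the catch with the two round pegs fully together first, then squeeze the catch with the two flat blades; they stay in. Then take the gate by the upright post at its free end, swing it out towards you past its detent until it is wide open, at or close to its stop, and keep holding it there by the post: the job finishes while you hold it. Leave the loose things around the case where they are.

Things in the scene. Friction and masses are not known exactly. Their poses are not given: they have to be found in the camera images.
- chassis: a low grey computer case fixed to the table, 350 wide (y), 300 deep (x), 95 high, open on top but for a strip 60 deep along its front (its upper face 95 above the table), which carries two catches. Origin at table height below the middle of the front face, +x into the case, -x out of its front, +y to the left seen from the robot. A 4 thick sill plate lies on the table in front.
- gate_hinge (a point): on the gate's upright hinge axis, at the left (+y) end of the gate, 88 above the table, at chassis x -5, y +115. Axes as the chassis. The gate is a black panel 10 thick, lower edge 16 and upper edge 88 above the table, reaching 232 from the hinge.
- gate (a joint): angle of the gate in rad: 0 = shut, 1.2 = wide open at its stop. Opening turns it clockwise seen from above: the free end comes out along -x of the chassis, then towards +y. A spring pulls it shut with 0.15 N m (shut) to 0.45 N m (wide): let go when wide, it springs back to the detent or shut. Each catch locks it, with about 0.03 rad of play.
- detent (a point): middle of the low steel ridge (the detent) on the sill plate in front of the case, 100 from the hinge axis, 9 above the table. A sprung plunger under the gate has to ride over it at about 0.5 to 0.7 rad, which takes some 3 to 6 N more at the post.
- gate_post: the round upright post on the gate's upper edge, 215 from the hinge axis: 14 across, 50 tall, from 88 to 138 above the table; origin on its axis, 113 above the table. It is a sleeve that turns freely on an upright pin of the gate, so a gripper holding it need not turn with the gate.
- peg_catch: catch with two round upright pegs (14 across) on the front strip. Origin midway between them on the strip, 95 above the table; axes as the chassis. Pegs at y +17 and -17: 48 over their outer sides when out, 32 when squeezed; they reach from 3 (a base plate) to 32 above the origin. A thin arm runs from each forward to a tooth before the gate's edge.
- blade_catch: catch with two flat upright blades (26 long in x, 7 thick), otherwise like the peg catch: same origin, axes and heights, 48 over the blades' outer faces when out, 32 when squeezed. The two catches sit 60 and 145 from the hinge along the gate, in either order.
- peg_left (a joint): slide of the left ear (+y side in the chassis frame) of the peg catch, in m: 0 = out (locked), grows inward towards the other ear to a stop at 0.008. It resists with about 5 N and stays where it is left; released from about 0.006 on.
- peg_right (a joint): slide of the right ear (-y side in the chassis frame) of the peg catch, in m: 0 = out (locked), grows inward towards the other ear to a stop at 0.008. It resists with about 5 N and stays where it is left; released from about 0.006 on.
- blade_left (a joint): slide of the left ear (+y side in the chassis frame) of the blade catch, in m: 0 = out (locked), grows inward towards the other ear to a stop at 0.008. It resists with about 5 N and stays where it is left; released from about 0.006 on.
- blade_right (a joint): slide of the right ear (-y side in the chassis frame) of the blade catch, in m: 0 = out (locked), grows inward towards the other ear to a stop at 0.008. It resists with about 5 N and stays where it is left; released from about 0.006 on.
- screwdriver: bystander: a screwdriver lying on the table; leave it alone. Origin at its underside, its long side along x.
- heatsink: bystander: an aluminium heat sink, 60 x 60 x 32; leave it alone. Origin at its underside.
- screw_jar: bystander: a closed jar, 50 across, 55 tall; leave it alone. Origin at its underside.
- memory_stick: bystander: a memory module lying flat, 133 x 31 x 4; leave it alone. Origin at its underside, its long side along x.
- case_fan: bystander: a square fan lying flat, 80 x 80 x 25; leave it alone. Origin at its underside.
- meter: bystander: a hand-held meter lying on its back, 150 x 75 x 44; leave it alone. Origin at its underside, its long side along x.

How it is judged:
On the way, in this order (a step that is already met when the one before it is completed fails the run):
1. the peg catch is squeezed: both pegs at least 6.5 mm in, the blade catch not squeezed yet (value of joint each of peg_left, peg_right above 0.0065 m), for 0.1 s.
2. then the blade catch is squeezed: both blades at least 6.5 mm in (value of joint each of blade_left, blade_right above 0.0065 m), for 0.1 s.
3. the gate is swung past its detent (value of joint gate above 0.8 rad), for 0.1 s.
At the end, for the whole second after the job is handed in: The gate stands still at 1.0 rad or more (stop at 1.2), the gripper's fingers press on its post with more than 0.5 N and hold it there against its spring, and both catches are still in (each ear at least 5 mm) (value of joint gate above 1 rad and velocity of joint gate between -0.1 and 0.1 rad/s and contact force between gate_post and the fingers above 0.5 N and value of joint each of peg_left, peg_right, blade_left, blade_right above 0.005 m); the arm keeps its last pose, push and grip.
It fails at once if one of the loose bystanders is moved more than 30 mm (distance of any of screwdriver, heatsink, screw_jar, memory_stick, case_fan, meter from where it was at the start of the episode above 0.03 m).
It also fails if it takes over 51 s, if anything falls off the work surface, if the arm or the gripper's body presses on something with over 40 N, if the wrist force passes 120 N, or if a joint passes its speed limit or range.

## Robot

A 6-joint arm with a two-finger parallel gripper is mounted at the origin on the work surface. World frame = base frame: x ahead of the robot, y to its left, z up, the work surface at z = 0. Lengths are in m, angles in rad, forces in N, time in s.
With the tool pointing down it reaches from about 0.3 to 0.775 m from the base axis. Payload 14.6 kg.
Tool frame: the origin (TCP) lies on the centre line of the jaws, within the pads' length; the fingertips stand 19 mm ahead of it and the grasp point (between the pads) is the TCP; z points along the fingers, y is the direction in which the jaws open and shut (so a half turn about z gives the same grasp; the last joint's range is limited). The gripper opens to 94 mm and grips with 3 to 60 N. Pads are 16 mm wide; open, the fingers measure 119 mm over their backs; the gripper's body (75 mm by 177 mm) begins 78 mm behind the grasp point.
Start: joints at [-1.334, 0.3, 1.521, -0, 1.321, -0.067], TCP at [0.165, -0.525, 0.224] pointing down, gripper open.
Joint ranges: [-3.03, 3.03], [-0.79, 2.21], [0.23, 2.52], [-1.04, 4.18], [0, 3.07], [-2.55, 2.55]. Speed limits (rad/s): [2.22, 2.22, 2.57, 3.14, 3.14, 3.14].

## Interface

Orientations are given as [roll, pitch, yaw] about the fixed x, y, z axes, in that order (R = Rz(yaw) Ry(pitch) Rx(roll)).
In Python, from station import ctrl gives the robot as it stands. The module is installed in compiled form; this text tells all that it offers.
- The arm moves only by the shell command python3 -m creep 'ROWS' [FORCE]. ROWS is a JSON object of lists of equal length, an entry for each row: "translation": the shift along the world's x, y, z in mm, a list of three; "yaw": the turn about the world's z in rad; "gripper": the closure in counts, from 0 (fully open) to 255 (shut). A call has 1 to 5 rows; each row is the pose to reach, as a shift and turn from the pose measured when the call began; what a row does not reach only later rows make up. A row lasts 1/12 s, in which the tool goes at most 41.7 mm and 7.16 degrees, less where a joint would pass 70% of its speed; a pose out of reach is approached as far as the arm can. A call with a gripper value outside its range is refused whole. The fingers move at their own pace and stop on an object; FORCE is the grip in N (left out, the last holds). Time passes only in rows, so rows that repeat a pose let the fingers close. It gives the time, the measured TCP pose, the force and the opening at its end, in the units of the state.
- ctrl.get_obs(): the state, without advancing time (a new reading comes with each control period).
- ctrl.camera(name): name is "scene" or "side" or "wrist"; returns a dict with "pixels" (400x640x3 uint8, red, green, blue), "depth" (400x640 float32, m along the optical axis (not along the pixel's ray), 0 where there is no reading), "fx", "fy", "cx", "cy" (pixels), "dist" ([k1, k2, p1, p2, k3] as OpenCV has them; the pictures are not rectified), "R" (3x3) and "t" (3): a world point X has camera coordinates R X + t; the wrist camera has in their place "tool_from_camera" (4x4, takes a point from camera to tool coordinates, whose origin is the TCP and whose axes are the flange's). Camera axes: x right, y down, z forward; pixel columns grow to the right and rows downward; lengths in m; the calibration is good to about 2 mm. A picture is of the moment at which its call begins: read the wrist's pose just before it.
- ctrl.hand_in(): hands the job in, once; it reports no verdict.
The state is a dict: "time_s": time; "qpos": joint angles; "joint_vel": joint speeds; "tau": joint torques, N m; "ee_pos": TCP position; "eef_rot": TCP orientation; "force": force on the tool from outside, world axes, zero at the start; "moment": the same for the moment, N m; "grip_width": finger opening in m.
Only numpy, scipy, OpenCV 4.12 (cv2) and the standard library are available. Lean on these libraries where they do the work, as an engineer would, in place of code of your own. Each camera call takes 0.05 s, during which the arm holds its last target. There are 200 camera calls.

## Working session

There is one attempt and no reset: what is moved stays moved. The work goes in short steps, Python scripts to look and compute and a shell command to move; the robot and the scene stay as the last step left them, time stands still between calls to the robot, and variables do not carry over. Pictures are saved under pics/ and viewed, about 8 in all and at most 12, crops included, and the job is handed in when it is done.

```bash
mkdir -p pics; cat > h.py <<'E'
import numpy as np,cv2
from station import ctrl
from scipy.spatial.transform import Rotation as Ro
def grab(n):
    o=ctrl.get_obs(); c=ctrl.camera(n)
    K=np.array([[c['fx'],0,c['cx']],[0,c['fy'],c['cy']],[0,0,1]]); d=np.array(c['dist'],float)
    if n=='wrist':
        T=np.array(c['tool_from_camera']); Rt=Ro.from_euler('xyz',o['eef_rot']).as_matrix()
        A=Rt@T[:3,:3]; b=Rt@T[:3,3]+np.array(o['ee_pos'])
    else:
        R=np.array(c['R']); A=R.T; b=-R.T@np.array(c['t'])
    v,u=np.mgrid[0:400,0:640]
    uv=cv2.undistortPoints(np.stack([u,v],-1).reshape(-1,1,2).astype(float),K,d).reshape(400,640,2)
    ray=np.concatenate([uv,np.ones((400,640,1))],-1)@A.T   # world = b + depth*ray
    P=b+c['depth'][...,None]*ray; P[c['depth']==0]=np.nan
    return c['pixels'],P,ray,b
def save(p,f): cv2.imwrite('pics/'+f,p[...,::-1])
E
python3 - <<'E'
from h import *
for n in ['scene','side']:
    p,P,r,b=grab(n); np.savez('/tmp/'+n,p=p,P=P,r=r,b=b); save(p,n+'.png'); print(n,b)
o=ctrl.get_obs();print(o['ee_pos'],o['eef_rot'],o['grip_width'],o['time_s'])
E
```

```text
scene [1.05871455 0.22829759 1.03573356]
side [0.18213423 0.72434031 0.91109079]
[ 0.16447742 -0.52460369  0.22392031] [-3.14050435e+00 -7.20721921e-05  3.03782854e-01] 0.09431465136571547 0.1
```

View pics/scene.png

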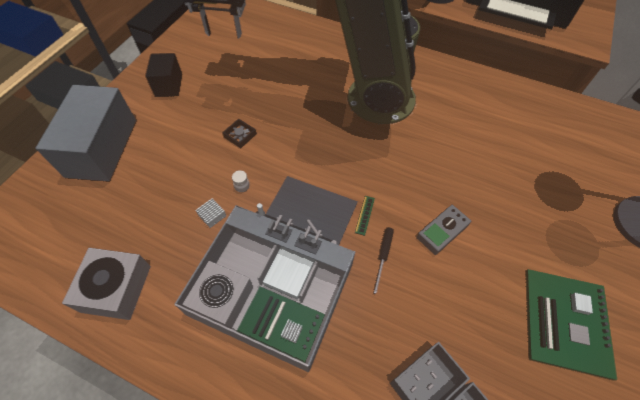

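View pics/side.png

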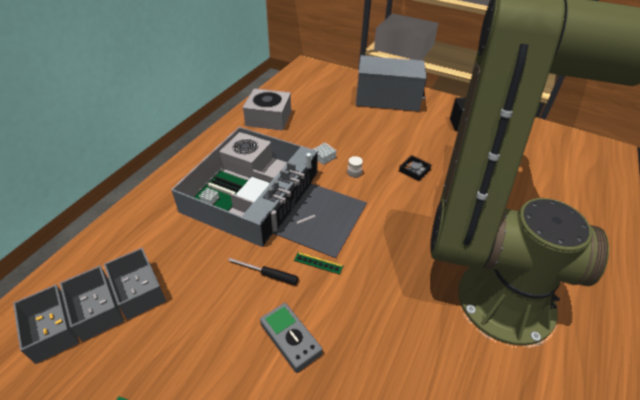

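The scene view shows the case at about (270,285), the post at (261,208), and the catches near (280,227) and (312,235). The side view agrees. Next I'll fit the chassis.

```bash
python3 - <<'E'
from h import *
for n,w in [('scene',(175,360,195,365)),('side',(170,330,125,245))]:
    D=np.load('/tmp/'+n+'.npz'); P=D['P']; x0,x1,y0,y1=w
    m=np.zeros((400,640),bool); m[y0:y1,x0:x1]=1
    z=P[...,2]
    t=m&(abs(z-.095)<.006)
    q=P[t]; print(n,len(q),cv2.minAreaRect(q[:,:2].astype(np.float32)*1000))
    print(cv2.boxPoints(cv2.minAreaRect(q[:,:2].astype(np.float32)*1000)).round())
    hi=m&(z>.108)&(z<.15); k,l,s,c=cv2.connectedComponentsWithStats(hi.astype(np.uint8))
    for i in range(1,k):
        if s[i,4]>3: print(s[i],P[l==i].mean(0).round(4),np.nanmax(P[l==i],0).round(4),np.nanmin(P[l==i],0).round(4))
a=np.load('/tmp/scene.npz')['p'][190:265,235:365]
b=np.load('/tmp/side.npz')['p'][135:245,245:345]
save(np.hstack([cv2.resize(a,(400,231),interpolation=2),cv2.resize(b,(400,440),interpolation=2)[:231]]) if 0 else np.vstack([cv2.resize(a,(520,300),interpolation=2),cv2.resize(b[:58],(520,300),interpolation=2)]),'c.png')
E
```

```text
scene 3406 ((795.8291015625, -22.060760498046875), (317.8646545410156, 355.4176330566406), 2.000622272491455)
[[ 631.  150.]
 [ 643. -205.]
 [ 961. -194.]
 [ 948.  161.]]
[257 203   6  10  47] [ 0.6532 -0.1243  0.1296] [ 0.6588 -0.1189  0.1411] [ 0.6428 -0.1334  0.11  ]
[268 220   8  12  54] [ 0.6837 -0.074   0.1221] [ 0.6959 -0.0708  0.1306] [ 0.6695 -0.0793  0.1083]
[281 225   7  12  47] [ 0.6828 -0.0347  0.1232] [ 0.6945 -0.0317  0.1316] [ 0.6686 -0.0392  0.1088]
[299 234   6   8  42] [0.681  0.014  0.1225] [0.6869 0.0201 0.1308] [0.6729 0.0059 0.1083]
[311 239   5   8  35] [0.6804 0.0468 0.1227] [0.6845 0.0524 0.1314] [0.6717 0.0399 0.1086]
side 2109 ((795.3275146484375, -19.586334228515625), (322.8528747558594, 359.5021057128906), 2.1828243732452393)
[[ 627.  154.]
 [ 641. -205.]
 [ 963. -193.]
 [ 950.  166.]]
[306 153   5  11  50] [ 0.6494 -0.1218  0.1254] [ 0.6571 -0.1157  0.1406] [ 0.6423 -0.1301  0.109 ]
[287 162   9   8  57] [ 0.6801 -0.0723  0.1206] [ 0.6956 -0.0679  0.1299] [ 0.6677 -0.0793  0.1089]
[280 169   9  10  61] [ 0.6798 -0.0319  0.1204] [ 0.6941 -0.0267  0.1305] [ 0.6661 -0.0376  0.1082]
[274 180   5   9  39] [0.6764 0.0173 0.1202] [0.6844 0.0241 0.1305] [0.6704 0.0094 0.1085]
[268 187   5   8  37] [0.6759 0.0499 0.1211] [0.6823 0.055  0.1299] [0.6704 0.0428 0.1098]
```

View pics/c.png

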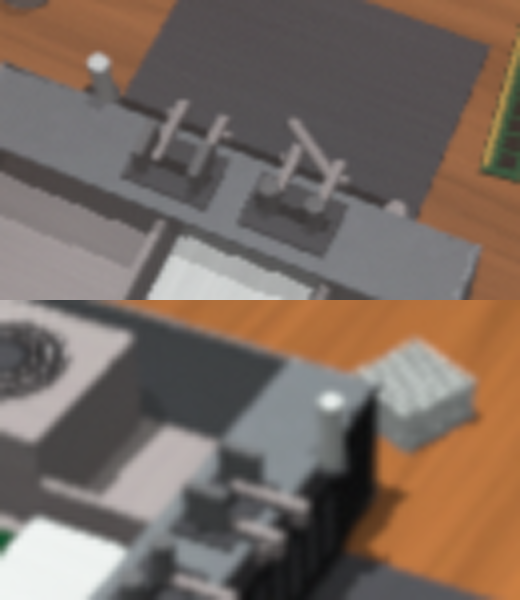

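```bash
python3 -m creep '{"translation":[[24,26,0],[48,52,0],[72,78,0],[96,104,0],[120,129,0]],"yaw":[-0.06,-0.12,-0.18,-0.24,-0.27],"gripper":[65,65,65,65,65]}' 40
python3 -m creep '{"translation":[[24,26,0],[48,52,0],[72,78,0],[96,104,0],[120,129,0]],"yaw":[0,0,0,0,0],"gripper":[65,65,65,65,65]}'
python3 -m creep '{"translation":[[24,26,0],[48,52,0],[72,78,0],[96,104,0],[120,129,0]],"yaw":[0,0,0,0,0],"gripper":[65,65,65,65,65]}'
python3 -m creep '{"translation":[[24,26,0],[48,52,0],[72,78,0],[100,110,0],[125,135,0]],"yaw":[0,0,0,0,0],"gripper":[65,65,65,65,65]}'
python3 -m creep '{"translation":[[0,0,0]],"yaw":[0],"gripper":[65]}'
python3 - <<'E'
from h import *
p,P,r,b=grab('wrist'); np.savez('/tmp/wrist',p=p,P=P,r=r,b=b); save(p,'w1.png'); print(b)
z=P[...,2]; hi=(z>.108)&(z<.15); k,l,s,c=cv2.connectedComponentsWithStats(hi.astype(np.uint8))
for i in range(1,k):
    if s[i,4]>40: q=P[l==i];print(s[i],q.mean(0).round(4),q.max(0).round(4),q.min(0).round(4))
E
```

```text
time_s: 0.52
ee_pos: [0.2852, -0.3941, 0.2237]
eef_rot: [-3.14, 0.0, 0.03]
force: [0.9, -0.9, -0.1]
grip_width: 0.0707
time_s: 0.93
ee_pos: [0.406, -0.2634, 0.2237]
eef_rot: [-3.14, 0.0, 0.03]
force: [-0.1, 0.3, -0.4]
grip_width: 0.0699
time_s: 1.35
ee_pos: [0.5269, -0.1327, 0.2235]
eef_rot: [-3.14, 0.001, 0.03]
force: [0.2, -0.4, 0.1]
grip_width: 0.0697
time_s: 1.77
ee_pos: [0.6528, 0.0045, 0.223]
eef_rot: [-3.14, 0.001, 0.031]
force: [-0.2, -0.8, -0.1]
grip_width: 0.0702
time_s: 1.85
ee_pos: [0.6549, 0.0089, 0.2215]
eef_rot: [-3.139, 0.003, 0.034]
force: [-0.6, 0.8, 0.1]
grip_width: 0.07
[0.7307935  0.01061981 0.38142995]
[367 160  13  35 405] [ 0.6804 -0.034   0.1239] [ 0.6926 -0.0308  0.1293] [ 0.6661 -0.039   0.1081]
[412 160  18  35 506] [ 0.6817 -0.0731  0.1227] [ 0.6941 -0.0702  0.1289] [ 0.6677 -0.0784  0.1081]
[266 167  20  20 288] [0.6779 0.0458 0.1244] [0.6836 0.0532 0.1287] [0.6704 0.0397 0.1082]
[306 167  17  20 271] [0.6791 0.0138 0.1248] [0.6847 0.0207 0.1286] [0.6714 0.0076 0.1083]
[462 204  34  26 550] [ 0.6515 -0.123   0.1294] [ 0.6569 -0.1179  0.1398] [ 0.6433 -0.1324  0.1081]
```

View pics/w1.png

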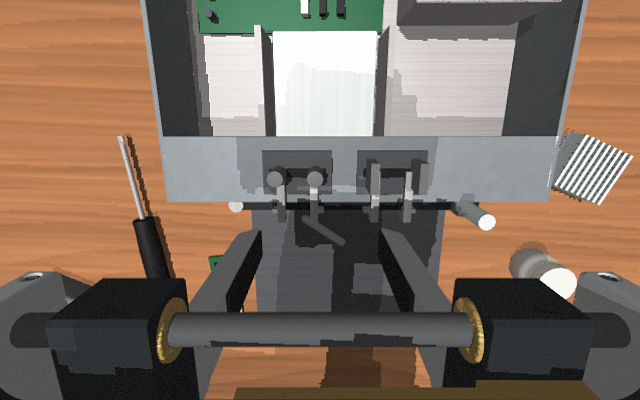

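```bash
python3 -m creep '{"translation":[[12,11,0],[24,22,0],[24,22,-30],[24,22,-60],[24,22,-75]],"yaw":[0,0,0,0,0],"gripper":[65,65,65,65,65]}'
python3 -m creep '{"translation":[[0,0,0],[0,0,0]],"yaw":[0,0],"gripper":[65,65]}'
```

```text
time_s: 2.32
ee_pos: [0.676, 0.0283, 0.1426]
eef_rot: [-3.139, 0.008, 0.033]
force: [-0.2, -0.6, -0.9]
grip_width: 0.0697
time_s: 2.48
ee_pos: [0.6751, 0.0273, 0.1417]
eef_rot: [-3.139, 0.01, 0.033]
force: [-0.8, 0.7, 0.8]
grip_width: 0.07
```

```bash
python3 -m creep '{"translation":[[4,4,-10],[4,4,-19],[4,4,-19]],"yaw":[0,0,0],"gripper":[65,65,65]}'
python3 -m creep '{"translation":[[0,0,0],[0,0,0],[0,0,0],[0,0,0],[0,0,0]],"yaw":[0,0,0,0,0],"gripper":[140,165,190,210,210]}' 30
python3 -m creep '{"translation":[[0,0,0],[0,0,0],[0,0,0]],"yaw":[0,0,0],"gripper":[210,210,210]}'
```

```text
time_s: 2.73
ee_pos: [0.6787, 0.0314, 0.1212]
eef_rot: [-3.139, 0.012, 0.033]
force: [-1.3, 0.2, -0.5]
grip_width: 0.0699
time_s: 3.15
ee_pos: [0.6789, 0.0312, 0.1217]
eef_rot: [-3.139, 0.011, 0.033]
force: [-0.8, -0.3, 1.1]
grip_width: 0.0399
time_s: 3.4
ee_pos: [0.6789, 0.0307, 0.1219]
eef_rot: [-3.14, 0.011, 0.032]
force: [-0.8, -4.0, 2.3]
grip_width: 0.0306
```

```bash
python3 -m creep '{"translation":[[0,0,0],[0,0,0],[0,0,0]],"yaw":[0,0,0],"gripper":[210,210,210]}'
python3 -m creep '{"translation":[[0,0,0],[0,0,0],[0,0,0],[0,0,10],[0,0,40]],"yaw":[0,0,0,0,0],"gripper":[65,65,65,65,65]}'
python3 -m creep '{"translation":[[0,0,15],[0,-28,15],[0,-60,15],[1,-85,15],[1,-85,15]],"yaw":[0,0,0,0,0],"gripper":[65,65,65,65,65]}'
python3 - <<'E'
from h import *
p,P,r,b=grab('wrist'); save(p[120:280,220:540],'w2.png')
o=ctrl.get_obs();print(o['ee_pos'],o['grip_width'])
z=P[...,2]; hi=(z>.108)&(z<.15); k,l,s,c=cv2.connectedComponentsWithStats(hi.astype(np.uint8))
for i in range(1,k):
    if s[i,4]>40: q=P[l==i];print(s[i],q.mean(0).round(4),q.max(0).round(4),q.min(0).round(4))
E
```

```text
time_s: 3.65
ee_pos: [0.6789, 0.0307, 0.1219]
eef_rot: [-3.14, 0.011, 0.032]
force: [-0.8, -3.2, -0.3]
grip_width: 0.0303
time_s: 4.07
ee_pos: [0.6773, 0.0309, 0.1585]
eef_rot: [-3.14, 0.018, 0.032]
force: [0.0, -0.4, -0.5]
grip_width: 0.0605
time_s: 4.48
ee_pos: [0.6783, -0.0584, 0.1745]
eef_rot: [-3.14, 0.017, 0.029]
force: [-0.2, 0.2, -0.4]
grip_width: 0.0698
[ 0.67838183 -0.05624621  0.1743821 ] 0.0704620555328601
[280 196  13  44 523] [ 0.6816 -0.0355  0.1242] [ 0.693  -0.031   0.1285] [ 0.6666 -0.039   0.1081]
[337 196  12  44 484] [ 0.6831 -0.0742  0.1248] [ 0.6944 -0.0706  0.1284] [ 0.6673 -0.0783  0.1082]
[ 168  205   54   27 1036] [0.679  0.0286 0.1228] [0.6846 0.0458 0.1287] [0.6703 0.0142 0.108 ]
```

View pics/w2.png

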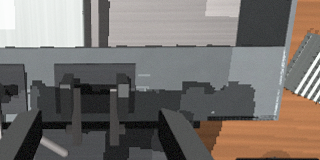

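The pegs now measure 31.6 mm over their outer sides, so they are squeezed. In the crop the blades sit centred between the open fingers, at about x 75 and x 122, with the midpoint at y −0.0547.

```bash
python3 -m creep '{"translation":[[3,1,-20],[3,1,-40],[4,1,-50],[4,1,-53],[4,1,-53]],"yaw":[0,0,0,0,0],"gripper":[65,65,65,65,65]}'
python3 -m creep '{"translation":[[0,0,0],[0,0,0],[0,0,0],[0,0,0],[0,0,0]],"yaw":[0,0,0,0,0],"gripper":[140,165,190,210,210]}' 30
python3 -m creep '{"translation":[[0,0,0],[0,0,0],[0,0,0],[0,0,0],[0,0,0]],"yaw":[0,0,0,0,0],"gripper":[210,210,210,210,210]}'
```

```text
time_s: 4.95
ee_pos: [0.6823, -0.0545, 0.1212]
eef_rot: [-3.14, 0.018, 0.03]
force: [0.2, 0.6, -0.4]
grip_width: 0.0696
time_s: 5.37
ee_pos: [0.6826, -0.0546, 0.122]
eef_rot: [-3.14, 0.017, 0.03]
force: [-0.4, -0.3, 2.8]
grip_width: 0.04
time_s: 5.78
ee_pos: [0.6826, -0.0543, 0.1222]
eef_rot: [-3.139, 0.017, 0.03]
force: [-1.9, 3.6, 2.5]
grip_width: 0.0306
```

```bash
python3 -m creep '{"translation":[[0,0,0],[0,0,0],[0,0,0],[0,0,25],[0,0,60]],"yaw":[0,0,0,0,0],"gripper":[65,65,65,65,65]}'
python3 -m creep '{"translation":[[-6,-15,10],[-13,-30,10],[-20,-45,10],[-26,-60,10],[-32,-70,10]],"yaw":[0.12,0.24,0.36,0.48,0.6],"gripper":[133,133,133,133,133]}'
python3 -m creep '{"translation":[[0,0,0],[0,0,0],[0,0,0],[0,0,0],[0,0,0]],"yaw":[0.12,0.24,0.36,0.37,0.37],"gripper":[133,133,133,133,133]}'
python3 - <<'E'
from h import *
p,P,r,b=grab('wrist'); save(p,'w3.png')
o=ctrl.get_obs();print(o['ee_pos'],o['grip_width'])
z=P[...,2]; hi=(z>.108)&(z<.145); k,l,s,c=cv2.connectedComponentsWithStats(hi.astype(np.uint8))
for i in range(1,k):
    if s[i,4]>40: q=P[l==i];print(s[i],q.mean(0).round(4),q.max(0).round(4),q.min(0).round(4))
E
```

```text
time_s: 6.2
ee_pos: [0.6813, -0.0544, 0.1793]
eef_rot: [-3.139, 0.023, 0.03]
force: [0.6, -0.3, 0.3]
grip_width: 0.0613
time_s: 6.62
ee_pos: [0.6488, -0.1259, 0.1893]
eef_rot: [-3.139, 0.024, 0.635]
force: [0.7, 0.2, -0.5]
grip_width: 0.0446
time_s: 7.03
ee_pos: [0.6488, -0.1261, 0.1893]
eef_rot: [-3.139, 0.024, 1.002]
force: [0.9, 0.6, 0.4]
grip_width: 0.045
[ 0.64883751 -0.12602729  0.18928298] 0.04502691315285172
[219   0  29  22 459] [0.6769 0.0173 0.1225] [0.684  0.0246 0.1293] [0.6703 0.0138 0.108 ]
[272  75  39  33 513] [ 0.6796 -0.0426  0.1258] [ 0.6925 -0.0383  0.1288] [ 0.6665 -0.0461  0.1084]
[294 107  38  32 431] [ 0.6805 -0.0668  0.1265] [ 0.6933 -0.063   0.1288] [ 0.6675 -0.0708  0.1083]
[311 199  20  31 495] [ 0.6508 -0.1235  0.1317] [ 0.6565 -0.1185  0.1397] [ 0.643  -0.1322  0.1081]
```

View pics/w3.png

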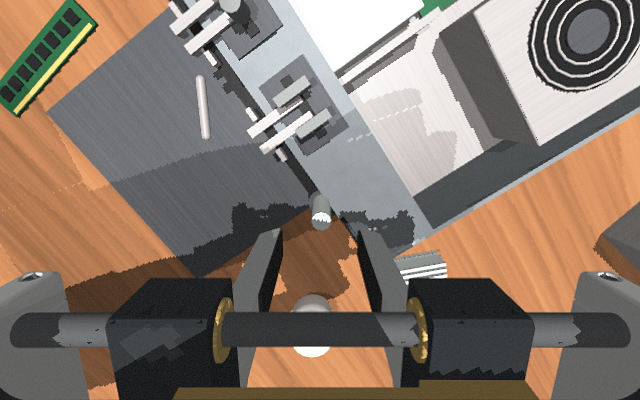

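The blades now measure about 32.5 mm over their outer faces, so they are in. The post top at (320,217) lies between the open fingers. I'll go down and grip it.

```bash
python3 -m creep '{"translation":[[1,1,-20],[1,1,-40],[1,1,-60],[1,1,-69],[1,1,-69]],"yaw":[0,0,0,0,0],"gripper":[133,133,133,133,133]}'
python3 -m creep '{"translation":[[0,0,0],[0,0,0],[0,0,0],[0,0,0],[0,0,0]],"yaw":[0,0,0,0,0],"gripper":[190,230,255,255,255]}' 50
python3 -m creep '{"translation":[[0,0,0],[0,0,0],[0,0,0]],"yaw":[0,0,0],"gripper":[255,255,255]}'
```

```text
time_s: 7.5
ee_pos: [0.649, -0.1248, 0.118]
eef_rot: [-3.136, 0.025, 0.999]
force: [0.1, -0.3, 0.5]
grip_width: 0.0452
time_s: 7.92
ee_pos: [0.6493, -0.1249, 0.1188]
eef_rot: [-3.137, 0.025, 0.999]
force: [0.6, -1.8, 0.5]
grip_width: 0.0153
time_s: 8.17
ee_pos: [0.6493, -0.125, 0.1188]
eef_rot: [-3.137, 0.025, 0.999]
force: [0.4, -0.9, -2.2]
grip_width: 0.0129
```

```bash
python3 -m creep '{"translation":[[-11,0,0],[-22,0,0],[-32,1,0],[-43,3,0],[-54,5,0]],"yaw":[0,0,0,0,0],"gripper":[255,255,255,255,255]}'
```

```text
time_s: 8.58
ee_pos: [0.5949, -0.1198, 0.1188]
eef_rot: [-3.137, 0.024, 0.999]
force: [2.0, 2.8, -2.9]
grip_width: 0.0133
```

```bash
python3 -m creep '{"translation":[[-20,6,0],[-40,13,0],[-59,23,0],[-77,35,0],[-94,48,0]],"yaw":[0,0,0,0,0],"gripper":[255,255,255,255,255]}'
```

```text
time_s: 9.0
ee_pos: [0.5002, -0.0714, 0.1188]
eef_rot: [-3.138, 0.024, 0.998]
force: [9.6, 7.8, -7.4]
grip_width: 0.0134
```

```bash
python3 -m creep '{"translation":[[-15,14,0],[-29,31,0],[-41,48,0],[-48,61,0],[-51,67,0]],"yaw":[0,0,0,0,0],"gripper":[255,255,255,255,255]}'
python3 -m creep '{"translation":[[0,0,0],[0,0,0],[0,0,0],[0,0,0],[0,0,0]],"yaw":[0,0,0,0,0],"gripper":[255,255,255,255,255]}'
python3 - <<'E'
from h import *
p,P,r,b=grab('scene');q,P2,_,_=grab('side')
save(np.vstack([cv2.resize(p[150:300,180:380],(400,300)),cv2.resize(q[110:260,230:430],(400,300))]),'f.png')
for n,A in (('scene',P),('side',P2)):
    k=(A[...,2]>.065)&(A[...,2]<.1)&(A[...,0]<.63)&(A[...,0]>.4)&(abs(A[...,1])<.12); print(n,A[k].mean(0) if k.any() else 0,k.sum())
    if k.sum()>10:
        f=cv2.fitLine(A[k][:,:2].astype(np.float32),cv2.DIST_HUBER,0,.01,.01).ravel();print(f)
E
```

```text
time_s: 9.42
ee_pos: [0.4488, -0.003, 0.1189]
eef_rot: [-3.139, 0.023, 0.999]
force: [4.5, -0.7, -9.3]
grip_width: 0.0131
time_s: 9.83
ee_pos: [0.449, -0.0034, 0.1188]
eef_rot: [-3.139, 0.023, 0.998]
force: [2.7, -0.6, -5.8]
grip_width: 0.0133
scene [0.54085189 0.03830624 0.08826444] 254
[0.90336645 0.4288695  0.5408519  0.03830624]
side [0.53173215 0.04014732 0.08110906] 681
[0.8992035  0.43753073 0.54109186 0.04513115]
```

View pics/f.png

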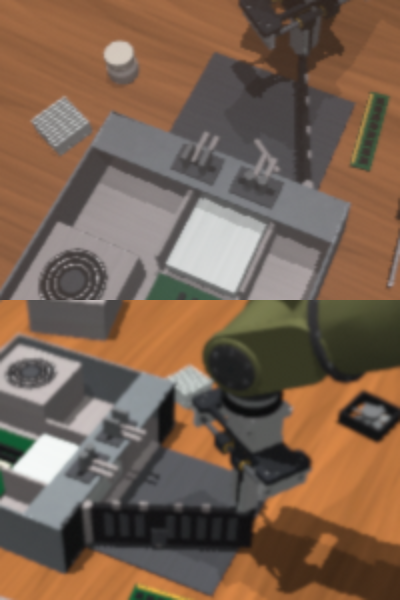

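The gate line fitted in both views gives about 1.15 rad. The crops show the gate wide open, the gripper on the post at the gate's free end, and the loose things in place. I'll check the catches once more and hand in.

```bash
python3 - <<'E'
from h import *
p,P,r,b=grab('scene'); z=P[...,2]
hi=(z>.108)&(z<.135)&(P[...,0]>.66)&(P[...,0]<.7)&(abs(P[...,1])<.1); k,l,s,c=cv2.connectedComponentsWithStats(hi.astype(np.uint8))
for i in range(1,k):
    if s[i,4]>5: q=P[l==i];print(s[i],q.mean(0).round(4),q.max(0).round(4),q.min(0).round(4))
o=ctrl.get_obs();print(o['ee_pos'],o['force'],o['grip_width'],np.abs(o['joint_vel']).max(),o['time_s'])
print(ctrl.hand_in())
E
```

```text
[270 221   8  12  52] [ 0.6839 -0.0666  0.1222] [ 0.6953 -0.0634  0.1306] [ 0.6686 -0.0719  0.1088]
[279 224   7  13  53] [ 0.6827 -0.0418  0.1227] [ 0.6953 -0.0384  0.1318] [ 0.6689 -0.0467  0.1085]
[302 235   5   8  34] [0.6811 0.0213 0.1239] [0.686  0.0273 0.1306] [0.6725 0.0143 0.1107]
[308 238   6   7  38] [0.6802 0.0392 0.1228] [0.685  0.0454 0.1302] [0.6721 0.0324 0.1093]
[ 0.44891242 -0.00327979  0.11883096] [ 3.31093502 -0.61420332 -6.33495813] 0.013264001769473543 0.003971618758814406 9.9833
the job is handed in; nothing more can be done
None
```

I squeezed the peg catch, then the blade catch. Then I took the gate by its post, swung it past the detent and handed the job in at about 10 s, still holding it.

Last checks:
- **Gate:** it stands at about 1.15 rad, from lines fitted in both camera views and from where the gripper is. Nothing was moving.
- **Grip:** set to 50 N, closed on the post at 13.3 mm. The post is given as 14 mm, so it reads slightly narrow. That matches the squeezed catches, which read 30.3 to 30.6 mm on the fingers against a stated 32 mm. The finger force on the post can't be read directly.
- **Catches:** still in, at about 31 mm across the pegs and 33.5 mm across the blades. Squeezed is 32 mm and released is 48 mm.
- **Loose things:** the jar, heat sink and memory module looked undisturbed in the last pictures. I did not measure their positions, and the other three were mostly or entirely outside those crops. The gripper did not come near any of them.

No check failed; the hand-in gives no verdict.

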